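# Clamp a key blank in the duplicating machine

### The job

On the key duplicating machine, the right-hand vise (the one in front of the toothed cutter wheel) holds a loose uncut blank. With a fingertip, push the blank's round bow sideways until its shoulder is right up against the vise jaw; then, with light fingertip strokes against its wings, one after another, spin that vise's wing nut clockwise (seen from above) until it is fully down and stops. Do not pinch, lift or force anything, leave the left-hand vise tight, and leave the other things on the counter where they lie.

Things in the scene. Friction and masses are not known exactly. Their poses are not given: they have to be found in the camera images.
- key_machine: Bench key duplicating machine, grey, fixed, 340 (x) x 380 (y) x 150 mm high. Origin on the counter, 20 mm behind the middle; x from its front (robot side) to the motor housing, y to its left, z up. Carriage (top z = 72 mm) with two equal vises: studs at x = -75 mm, y = -65 mm (right, blank) and +65 mm (left, pattern key). Lever ball at (-176, 120, 104) mm, radius 13.
- vise_top (a point): Top of the right vise's upper jaw, on its stud's axis; z = 108 mm when tight. The vise is a steel block 38 (x) x 34 (y) mm, the nut sits on it; the stud (5 mm radius) ends at z = 136 mm. In front and to the right of the vises nothing else is higher than 80 mm.
- guard_front (a point): Front edge of the cutter guard right behind the right vise, 32 mm behind its stud's axis, z = 134 mm; axes as the machine's. The cutter wheel (60 mm diameter) stands under it with its front 30 mm behind the stud's axis, so a finger at wing height cannot pass round the back of the nut. Motor housing: from 90 mm behind the axis, top at 150 mm.
- wing_nut: Dark steel wing nut of the right vise, 60 mm over its wings. Origin: on the stud's axis, underside of the nut, 110 mm above the counter when tight (1.75 mm higher per turn open); x along one wing, z up. Hub 9.5 mm radius, 12 mm high. Wings: flat upright ears 5 mm thick, 11 to 30 mm from the axis, 7 to 26 mm above the origin. Turns with about 0.02 N m (1 N at a wing), stays where left.
- nut_open (a joint): Turn still to go on that wing nut: 0 when fully down and tight (hard stop), growing as it is unscrewed (counterclockwise from above); radians, starts at 6.3 to 8.8. When tight, the nut's x axis stands at yaw 1.75 rad in the machine's frame.
- blank: Loose brass key blank in the right vise, its bow sticking out to the right: level disc, 25 mm across, 2.5 mm thick, underside 94 mm above the counter, 22 mm free under it. Origin: middle of the shoulder, underside; axes as the machine's. It slides along the machine's y in the jaw (1 N of friction), stays where left. Home (hard stop): origin at machine y = -82 mm; starts 6 to 11 mm short of it.
- bow_end (a point): Outermost point of that bow, farthest from the vise (24.5 mm from the shoulder; the blank lies 14.5 mm behind the stud's axis), at half its thickness; axes as the machine's. A finger pushes here towards the machine's +y. When home it is 41.5 mm to the right of the stud's axis.
- pattern_wing_nut: Wing nut of the left vise, of the same shape; already tight: do not turn it.
- pattern_nut_open (a joint): Turn of the left wing nut: 0 = tight (as it starts), growing when it is loosened; radians.
- coffee_cup: Paper coffee cup with black lid, 87 mm diameter, 150 mm high, standing; origin under its centre. Bystander: leave it alone.
- spray_can: Spray can, 66 mm diameter, 190 mm high, standing; origin under its centre. Bystander: leave it alone.
- screwdriver: Screwdriver, 200 mm long, lying beside the machine's left side. Bystander: leave it alone.
- brush: Small wooden-handled brush, 170 mm long, lying beside the machine's right side. Bystander: leave it alone.
- spare_blank: A spare brass key blank, 60 mm long, 2.5 mm thick, lying on the machine's front apron (56 mm above the counter), in front of the vises. Bystander: leave it alone.
- padlock: Round steel padlock, 70 mm diameter, 24 mm thick, lying on the counter beside the machine's left front. Bystander: leave it alone.

How it is judged (in metres and radians):
On the way, in this order (a step that is already met when the one before it is completed fails the run):
1. the blank is pushed home against the jaw while the wing nut is still loose (y of blank in the frame of key_machine above -0.084 m and value of joint nut_open above 3 rad), for 0.2 s.
2. the wing nut is spun fully down (value of joint nut_open below 0.3 rad and y of blank in the frame of key_machine above -0.084 m), for 0.2 s.
At the end, for the whole second after the job is handed in: The blank's shoulder is within 2 mm of the jaw, the right-hand wing nut is within 0.3 rad (17 degrees) of its tight stop, and the left-hand one is still tight (within 0.2 rad) (all of step 2 and value of joint pattern_nut_open below 0.2 rad); the robot touches nothing.
It fails at once if the wing nut is pinched or forced (more than 35 N on it) (contact force between the fingers and wing_nut above 35 N).
It fails at once if the blank is pinched or forced (more than 35 N on it) (contact force between the fingers and blank above 35 N).
It fails at once if the left-hand vise is loosened (value of joint pattern_nut_open above 0.2 rad).
It fails at once if another thing on the counter is moved or lifted (more than 20 mm) (distance of any of coffee_cup, spray_can, screwdriver, brush, spare_blank, padlock from where it was at the start of the episode above 0.02 m).
It also fails if it takes over 67 s, if anything falls off the work surface, if the arm or the gripper's body presses on something with over 40 N, if the wrist force passes 120 N, or if a joint passes its speed limit or range.

### The arm

A 6-joint arm with a two-finger parallel gripper is mounted at the origin on the work surface. World frame = base frame: x ahead of the robot, y to its left, z up, the work surface at z = 0. Lengths are in mm, angles in rad, forces in N, time in s.
With the tool pointing down it reaches from about 250 to 775 mm from the base axis. Payload 4 kg.
Tool frame: the origin (TCP) lies midway between the tips of the shut fingers; the grasp point (between the pads) lies hold_point_z behind it (hold_point_z is the distance from the TCP to the grasp point, in mm); z points along the fingers, y is the line along which they close (so a half turn about z gives the same grasp; the last joint's range is limited). The gripper opens to 85 mm and grips with 20 to 120 N. Pads are 22 mm wide; open, the fingers measure 114 mm over their backs; the gripper's body (76 mm by 85 mm) begins 54 mm behind the grasp point. The pads swing forward as they close: fully open they stand 13 mm farther back than shut.
Start: joints at [-1.403, 0.087, 1.371, -0, 1.684, -0.103], TCP at [147.123, -529.974, 231.341] pointing down, gripper open.
Joint ranges: [-3.1, 3.1], [-0.76, 2.03], [0.27, 2.55], [-1.08, 4.22], [0.17, 2.65], [-2.57, 2.57]. Speed limits (rad/s): [2.79, 2.79, 3.14, 3.14, 3.14, 3.14].

### API

Orientations are given as a unit quaternion [x, y, z, w].
In Python, from rig import * gives the robot as it stands.
- The arm moves only by the shell command python3 -m jog 'ROWS' [OPENING] [FORCE]. ROWS is JSON, a list of rows, each a list of 6 numbers: the shift along the tool's x, y, z in units of 500 mm (1.0 is 500 mm), then the turn, a rotation vector about the tool's x, y, z in units of 60 degrees (1.0 is 60 degrees). In form: [[tx, ty, tz, ax, ay, az], ...]. A call has 1 to 12 rows; each row shifts and turns the commanded pose from where the row before left it, along the tool's axes as they then stand; what a row does not reach is not made up. A row lasts 1/10 s, in which the tool goes at most 50 mm and 8.59 degrees, less where a joint would pass 70% of its speed; a pose out of reach is approached as far as the arm can. A call with a number of a shift or a turn outside -1 to 1 is refused whole. A call with a gripper value outside its range is refused whole. OPENING is the opening, from -1 (shut) to 1 (fully open), set as the call begins (- or left out, the last holds). The fingers move at their own pace and stop on an object; FORCE is the grip in N (left out, the last holds). Time passes only in rows, so rows that do not move let the fingers close. It gives the time, the measured TCP pose, the force, the opening and the grip force at its end, in the units of the state.
- observe(): the state, without advancing time (a new reading comes with each control period).
- snapshot(name): name is "scene" or "top"; returns a dict with "pixels" (400x640x3 uint8, red, green, blue), "fx", "fy", "cx", "cy" (pixels), "k1" (the pictures are not rectified: a ray, as slopes to the right and down, at radius r is drawn at 1 + k1 r^2 times it, then the intrinsics apply), "xyz" and "orientation" of the camera in the world. Camera axes: x right, y up, looking along -z (the intrinsics and any distortion apply to the point x, -y, -z); pixel columns grow to the right and rows downward; lengths in mm; the calibration is good to about 2 mm. A picture is of the moment at which its call begins. There is no depth.
- job_done(): hands the job in; it is judged then, once.
The state is a dict: "t": time; "joint_positions": joint angles; "joint_velocities": joint speeds; "effort": joint torques, N m; "ee_pos": TCP position; "orientation": TCP orientation; "wrist_force": force on the tool from outside, world axes, zero at the start; "torque": the same for the moment, N m; "gripper_width": finger opening in mm; "grasp_force": force on a finger pad.
Only numpy, scipy, OpenCV 4.12 (cv2) and the standard library are available. Lean on these libraries where they do the work, as an engineer would, in place of code of your own. Each camera call takes 0.05 s, during which the arm holds its last target. There are 200 camera calls.

## Working session

There is one attempt and no reset: what is moved stays moved. The work goes in short steps, Python scripts to look and compute and a shell command to move; the robot and the scene stay as the last step left them, time stands still between calls to the robot, and variables do not carry over. Pictures are saved under pics/ and viewed, at most 10 in all, crops included, and the job is handed in when it is done.

```bash
mkdir -p pics; ls
cat > h.py <<'E'
from rig import *
import numpy as np, cv2, json
from scipy.spatial.transform import Rotation as R
def ray(s,u,v):
    K=np.array([[s['fx'],0,s['cx']],[0,s['fy'],s['cy']],[0,0,1]])
    xd=(u-s['cx'])/s['fx'];yd=(v-s['cy'])/s['fy']
    x,y=xd,yd
    for _ in range(20):
        f=1+s['k1']*(x*x+y*y); x,y=xd/f,yd/f
    d=R.from_quat(s['orientation']).apply([x,-y,-1]); return np.array(s['xyz']),d/np.linalg.norm(d)
def onz(s,u,v,z):
    o,d=ray(s,u,v); return o+d*(z-o[2])/d[2]
def proj(s,p):
    q=R.from_quat(s['orientation']).inv().apply(np.array(p,float)-s['xyz']); x,y=q[0]/-q[2],-q[1]/-q[2]
    f=1+s['k1']*(x*x+y*y); return np.array([s['cx']+s['fx']*x*f,s['cy']+s['fy']*y*f])
def tri(s1,p1,s2,p2):
    o1,d1=ray(s1,*p1);o2,d2=ray(s2,*p2)
    A=np.stack([d1,-d2],1);t=np.linalg.lstsq(A,o2-o1,rcond=None)[0]
    a,b=o1+t[0]*d1,o2+t[1]*d2; return (a+b)/2,np.linalg.norm(a-b)
def save(s,n,box=None,sc=1):
    im=s['pixels'][...,::-1]
    if box: im=im[box[1]:box[3],box[0]:box[2]]
    cv2.imwrite('pics/'+n,cv2.resize(im,None,fx=sc,fy=sc,interpolation=cv2.INTER_CUBIC))
E
python3 - <<'E'
from h import *
for n in ['scene','top']:
    s=snapshot(n); save(s,n+'0.png'); print(n,{k:s[k] for k in s if k!='pixels'})
print(observe())
import rig; print([k for k in dir(rig) if k[0]!='_'])
E
```

```text
pics
scene {'fx': 365.82159473282314, 'fy': 365.82159473282314, 'cx': 320.74986318712155, 'cy': 202.89893199895155, 'k1': -0.033280897933758435, 'xyz': array([1371.27689467,  523.14921887,  855.5167019 ]), 'orientation': array([0.21029162, 0.38566647, 0.78387043, 0.43884616])}
top {'fx': 446.9770353871601, 'fy': 446.9770353871601, 'cx': 319.6599477247309, 'cy': 198.69770145250305, 'k1': -0.05582184383737432, 'xyz': array([ 4.74946614e+02, -9.00027373e-01,  1.28852478e+03]), 'orientation': array([ 0.02929955, -0.02997872, -0.70462992,  0.70833572])}
{'t': 0.1, 'joint_positions': array([-1.40312787e+00,  8.79107851e-02,  1.37212600e+00, -2.45268453e-06,
        1.68360969e+00, -1.03075263e-01]), 'joint_velocities': array([-7.89671330e-04,  8.27798223e-05, -2.43741809e-03, -1.07596276e-04,
        1.76667536e-05, -7.92002303e-04]), 'effort': array([ 2.46258329e-03, -3.53015614e+01, -3.14217782e+01, -9.63270168e-05,
        7.96120934e-03, -7.10007573e-07]), 'ee_pos': array([ 147.02796309, -529.51114329,  230.22834705]), 'orientation': array([ 9.90850710e-01,  1.34958571e-01, -3.43780106e-05, -1.02633594e-03]), 'wrist_force': array([-0.09908144,  0.16755081, -0.11786494]), 'torque': array([0.00617418, 0.01548897, 0.03988289]), 'grasp_force': 0.0, 'gripper_width': 85.36166627299214}
['MotionError', 'hold_point_z', 'job_done', 'observe', 'snapshot']
```

View pics/scene0.png

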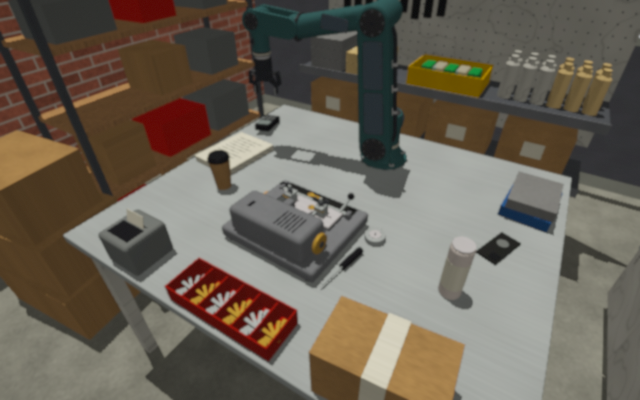

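View pics/top0.png

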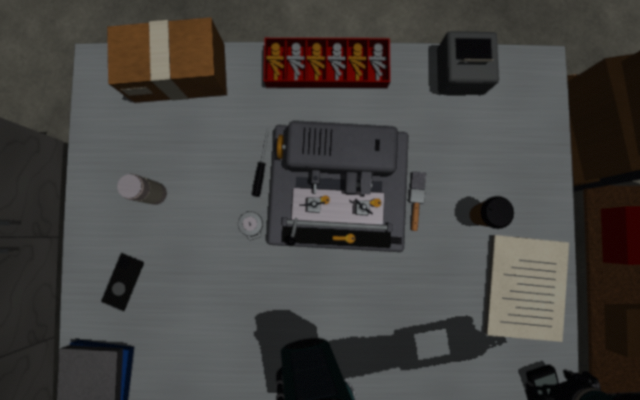

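The scene view shows the machine from behind, with the motor housing at (285,225). In the top view the machine spans u 267-408, v 122-250, with the right vise near (363,206) and the left near (315,204). I'll zoom in next.

Run:
```python
from h import *
s=snapshot('top'); save(s,'topc.png',(258,115,418,255),5)
save(s,'topd.png',(335,180,395,225),13)
```

```text
(no output)
```

View pics/topc.png

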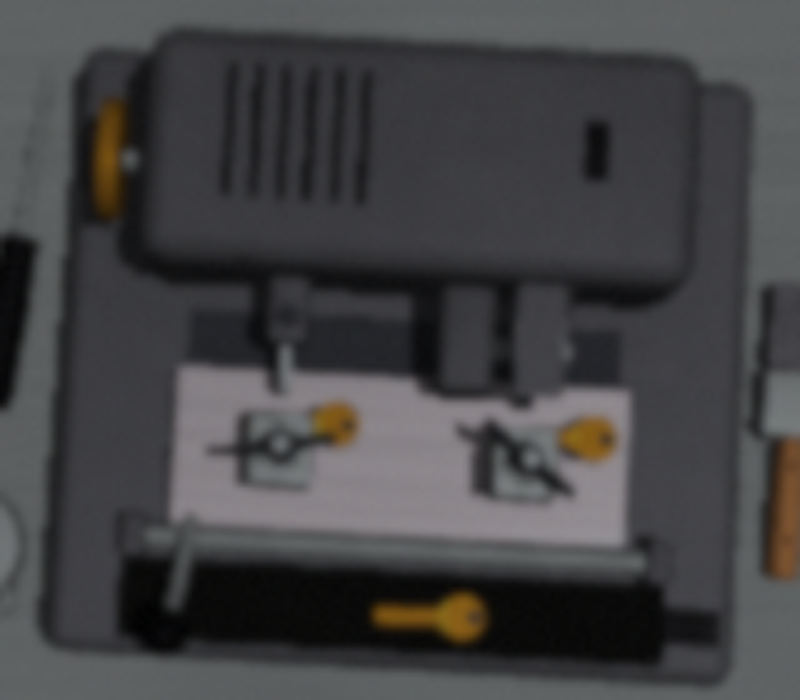

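View pics/topd.png

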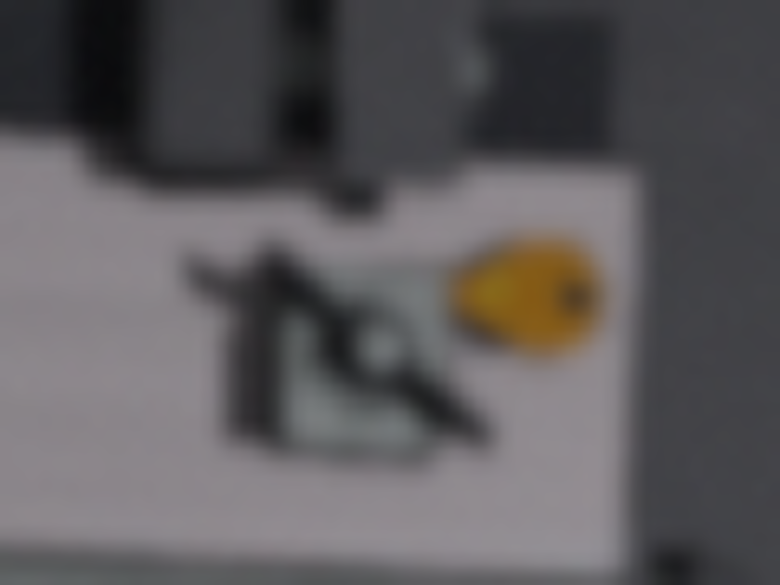

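The crop shows the right stud at about (364.1, 206.7), the left stud at about (314.0, 203.8), the bow end at about (381.1, 202.9), and wing ends at about (372.5, 213.6) and (356.2, 198.8).

Run:
```python
from h import *
s=snapshot('top')
r=onz(s,364.15,206.75,136);l=onz(s,314,203.8,136)
d=l-r;yaw=np.arctan2(-d[0],d[1]);print('studs',r,l,np.linalg.norm(d),'yaw',yaw)
M=R.from_euler('z',yaw)
org=r-M.apply([-75,-65,0]);print('org',org)
# base outline edges via colour not needed; checks
f=lambda p:M.inv().apply(p-org)
print('bow end (mach)',f(onz(s,381.15,202.85,95.25)), 'world',onz(s,381.15,202.85,95.25))
a=onz(s,372.46,213.6,126);b=onz(s,356.15,198.8,130);print('wings rel',f(a)-f(r),f(b)-f(r))
for q in [a,b]:
  e=f(q)-f(r);print(np.arctan2(e[1],e[0]),np.hypot(*e[:2]))
# orange blob (machine yaw from bow disc centres)
hsv=cv2.cvtColor(s['pixels'],cv2.COLOR_RGB2HSV);m=cv2.inRange(hsv,(8,120,60),(35,255,255));m[:195]=0;m[225:]=0;m[:,:300]=0;m[:,390:]=0
n,_,st,c=cv2.connectedComponentsWithStats(m)
for i in range(1,n):
  print(st[i],c[i],f(onz(s,*c[i],95)))
# scene view: project expected points to check
t=snapshot('scene')
for nm,p in dict(studR=[-75,-65,136],studL=[-75,65,136],ball=[-176,120,104]).items():
  P=M.apply(p)+[org[0],org[1],0];print(nm,P,proj(t,P),proj(s,P))
save(t,'scenec.png',(270,170,370,240),8)
print(hold_point_z)
```

```text
studs [ 551.54045851 -116.8896749   136.        ] [558.50954747  12.80671713 136.        ] 129.88349513448708 yaw -0.05368224272702465
org [629.92008769 -56.00754509 136.        ]
bow end (mach) [ -58.93679971 -113.97057523  -40.75      ] world [ 564.95293117 -166.6516003    95.25      ]
wings rel [-15.87029461 -23.51915441 -10.        ] [19.91010692 21.2729448  -6.        ]
-2.1643959971000397 28.372819306144066
0.8184782941426575 29.136755790429852
[321 196   8   8  50] [324.52 199.26] [-58.22281181  38.12240552 -41.        ]
[370 199  10   8  63] [375.11111111 202.38095238] [-58.61052396 -97.74999737 -41.        ]
studR [ 551.54045851 -116.8896749   136.        ] [289.85139038 183.63546768] [364.15 206.75]
studL [558.5157987   12.92305417 136.        ] [320.86272107 196.3636401 ] [313.9550133  203.79735028]
ball [460.61239928  73.26312692 104.        ] [350.81370383 194.62017989] [291.0100199  241.54103573]
18.700000000000003
```

View pics/scenec.png

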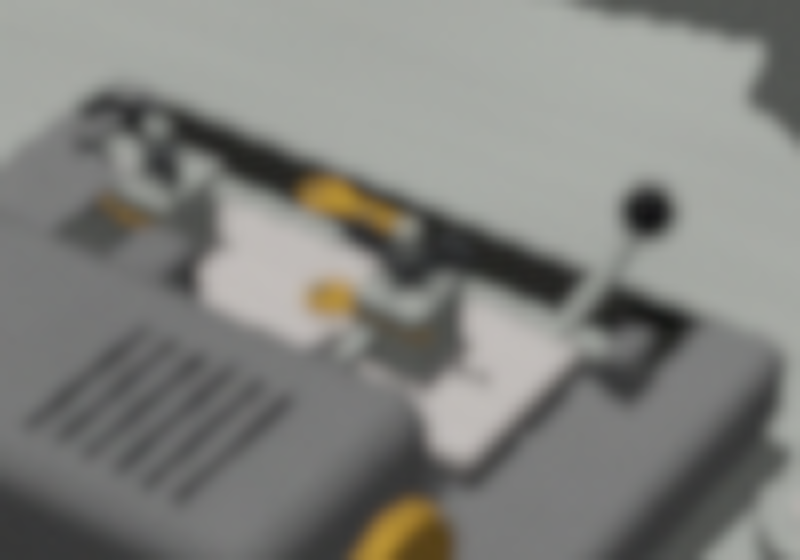

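```bash
cat > st.py <<'E'
from h import *
Y=-0.0537;O=np.array([629.9,-56.0,0]);M=R.from_euler('z',Y)
def st():
    o=observe();p=M.inv().apply(o['ee_pos']-O);X=R.from_quat(o['orientation'])
    tx=M.inv().apply(X.apply([1,0,0]));tz=X.apply([0,0,1])
    print('t %.2f'%o['t'],'mach',p.round(1),'rel stud',(p[:2]+[75,65]).round(1),'toolyaw_m %.3f'%np.arctan2(tx[1],tx[0]),'tz',tz.round(3),'F',M.inv().apply(o['wrist_force']).round(1),'w %.1f'%o['gripper_width'])
if __name__=='__main__': st()
E
python3 -m jog '[[0,0,0,0,0,0.0775],[0,0,0,0,0,0.0775],[0,0,0,0,0,0.0775],[0,0,0,0,0,0.0775],[0,0,0,0,0,0]]' -1 20; python3 st.py
```

```text
t: 0.75
ee_pos: [147.1, -529.9, 231.1]
orientation: [1.0, -0.027, -0.0, -0.0]
wrist_force: [-0.4, 0.1, 0.5]
gripper_width: 12.1
grasp_force: 0.0
t 0.75 mach [-456.7 -499.1  231.1] rel stud [-381.7 -434.1] toolyaw_m 0.000 tz [-0.  0. -1.] F [-0.4  0.1  0.5] w 12.1
```

```bash
python3 -m jog '[[0.03,-0.027,0,0,0,0],[0.066,-0.059,0,0,0,0],[0.066,-0.059,0,0,0,0],[0.066,-0.059,0,0,0,0],[0.066,-0.059,0,0,0,0],[0.066,-0.059,0,0,0,0],[0.066,-0.059,0,0,0,0],[0.066,-0.059,0,0,0,0],[0.066,-0.059,0,0,0,0],[0.066,-0.059,0,0,0,0],[0.066,-0.059,0,0,0,0],[0.066,-0.059,0,0,0,0]]'; python3 st.py
```

```text
t: 1.95
ee_pos: [544.0, -211.4, 231.3]
orientation: [1.0, -0.026, 0.0, 0.0]
wrist_force: [-0.3, -0.3, -0.1]
gripper_width: -0.1
grasp_force: 0.0
t 1.95 mach [ -77.4 -159.8  231.3] rel stud [ -2.4 -94.8] toolyaw_m 0.002 tz [ 0. -0. -1.] F [-0.2 -0.3 -0.1] w -0.1
```

```bash
python3 -m jog '[[0.034,-0.01,0,0,0,0],[0,0,0.07,0,0,0],[0,0,0.08,0,0,0],[0,0,0.08,0,0,0],[0,0,0.04,0,0,0],[0,0,0.016,0,0,0],[0,0,0,0,0,0],[0,0,0,0,0,0]]'
python3 - <<'E'
from st import *
st(); s=snapshot('top'); save(s,'t2.png',(335,170,405,225),11)
E
```

```text
t: 2.75
ee_pos: [561.0, -209.3, 90.1]
orientation: [1.0, -0.027, 0.001, 0.001]
wrist_force: [1.3, -0.4, -0.2]
gripper_width: 0.4
grasp_force: 0.0
t 2.75 mach [ -60.6 -156.7   90.1] rel stud [ 14.4 -91.7] toolyaw_m 0.000 tz [ 0.003 -0.001 -1.   ] F [ 1.3 -0.4 -0.2] w 0.4
```

View pics/t2.png

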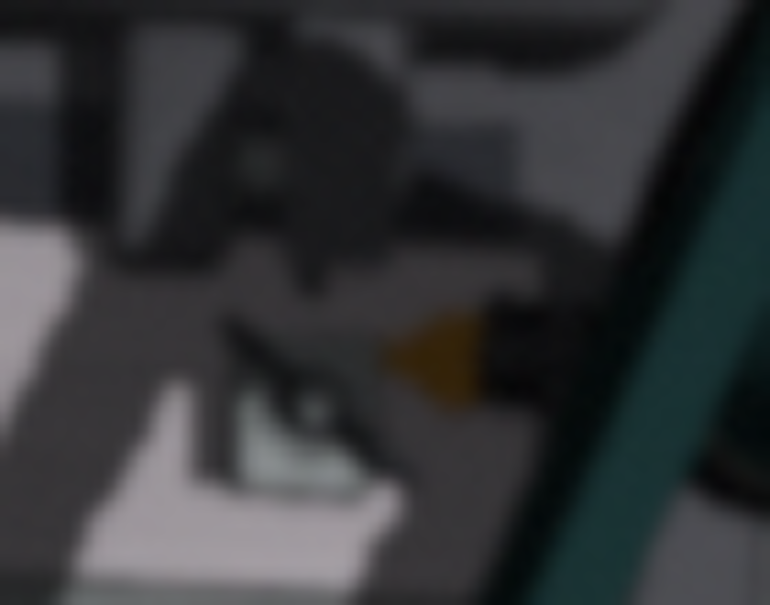

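The finger is lined up with the bow in x, and the arm hides the rest. Next I approach, then push in small steps.

```bash
python3 -m jog '[[0,-0.02,0.004,0,0,0],[0,-0.02,0.002,0,0,0],[0,-0.008,0,0,0,0],[0,-0.004,0,0,0,0],[0,-0.004,0,0,0,0],[0,-0.004,0,0,0,0]]'; python3 st.py;  python3 -m jog '[[0,-0.004,0,0,0,0],[0,-0.003,0,0,0,0],[0,-0.002,0,0,0,0]]'; python3 st.py
```

```text
t: 3.4
ee_pos: [561.7, -178.8, 85.4]
orientation: [1.0, -0.027, 0.0, 0.0]
wrist_force: [0.5, -1.5, 0.4]
gripper_width: 0.1
grasp_force: 0.4
t 3.40 mach [ -61.5 -126.3   85.4] rel stud [ 13.5 -61.3] toolyaw_m -0.000 tz [ 0.    -0.001 -1.   ] F [ 0.6 -1.5  0.4] w 0.1
t: 3.7
ee_pos: [561.9, -174.4, 85.4]
orientation: [1.0, -0.027, 0.0, 0.0]
wrist_force: [0.6, -1.0, 0.6]
gripper_width: -0.0
grasp_force: 0.4
t 3.70 mach [ -61.6 -121.9   85.4] rel stud [ 13.4 -56.9] toolyaw_m -0.000 tz [ 0. -0. -1.] F [ 0.6 -1.   0.6] w -0.0
```

```bash
for i in 1 2 3; do python3 -m jog '[[0,-0.001,0,0,0,0],[0,-0.001,0,0,0,0]]' >/dev/null; python3 st.py; done
```

```text
t 3.90 mach [ -61.6 -120.9   85.4] rel stud [ 13.4 -55.9] toolyaw_m -0.000 tz [ 0. -0. -1.] F [-0.6 -0.7  0.5] w -0.1
t 4.10 mach [ -61.6 -119.8   85.3] rel stud [ 13.4 -54.8] toolyaw_m -0.000 tz [ 0. -0. -1.] F [ 0.8 -0.7  0.6] w -0.4
t 4.30 mach [ -61.6 -118.8   85.3] rel stud [ 13.4 -53.8] toolyaw_m -0.000 tz [ 0. -0. -1.] F [-0.5 -1.3  0.7] w 0.3
```

```bash
for i in 1 2 3 4; do python3 -m jog '[[0,-0.001,0,0,0,0],[0,-0.001,0,0,0,0]]' >/dev/null; python3 st.py; done
```

```text
t 4.50 mach [ -61.5 -118.2   85.4] rel stud [ 13.5 -53.2] toolyaw_m -0.000 tz [ 0.    -0.001 -1.   ] F [-0.3 -1.7  0.6] w -0.0
t 4.70 mach [ -61.6 -117.8   85.4] rel stud [ 13.4 -52.8] toolyaw_m -0.001 tz [ 0.    -0.002 -1.   ] F [-0.5 -4.9 -0.2] w 0.3
t 4.90 mach [ -61.6 -117.6   85.4] rel stud [ 13.4 -52.6] toolyaw_m -0.001 tz [ 0.    -0.004 -1.   ] F [ 0.5 -7.8 -0.2] w -0.3
t 5.10 mach [ -61.6 -117.5   85.5] rel stud [ 13.4 -52.5] toolyaw_m -0.001 tz [ 0.    -0.005 -1.   ] F [-0.2 -9.5 -0.1] w -0.4
```

Contact is steady at the hard stop: about 9.5 N, with no further motion. I back off, rise to wing height and move in behind the front-right wing.

```bash
python3 -m jog '[[0,0,0,0,0,0],[0,0.02,0,0,0,0],[0,0,-0.04,0,0,0],[0,0,-0.041,0,0,0],[-0.006,-0.03,0,0,0,0],[-0.007,-0.025,0,0,0,0],[0,-0.015,0,0,0,0],[0,0,0,0,0,0]]'; python3 st.py
```

```text
t: 5.9
ee_pos: [556.3, -139.8, 124.3]
orientation: [1.0, -0.026, -0.001, -0.001]
wrist_force: [0.3, -1.0, -0.2]
gripper_width: 0.1
grasp_force: 0.0
t 5.90 mach [-69.  -87.6 124.3] rel stud [  6.  -22.6] toolyaw_m 0.002 tz [-0.002  0.001 -1.   ] F [ 0.4 -0.9 -0.2] w 0.1
```

```bash
python3 -m jog '[[-0.0064,0.006,-0.003,0,0,0],[-0.0134,-0.0018,0,0,0,0],[-0.0126,-0.0052,0,0,0,0],[-0.0108,-0.0082,0,0,0,0],[-0.0082,-0.0108,0,0,0,0],[-0.0052,-0.0126,0,0,0,0],[-0.0018,-0.0134,0,0,0,0]]'
python3 - <<'E'
from st import *
st(); s=snapshot('top'); save(s,'t3.png',(335,180,395,225),12)
E
```

```text
t: 6.6
ee_pos: [528.8, -117.1, 127.5]
orientation: [1.0, -0.027, 0.0, 0.0]
wrist_force: [1.0, -1.1, 0.7]
gripper_width: 0.5
grasp_force: 0.5
t 6.60 mach [-97.7 -66.4 127.5] rel stud [-22.7  -1.4] toolyaw_m -0.000 tz [ 0.    -0.001 -1.   ] F [ 1.  -1.   0.7] w 0.5
```

View pics/t3.png

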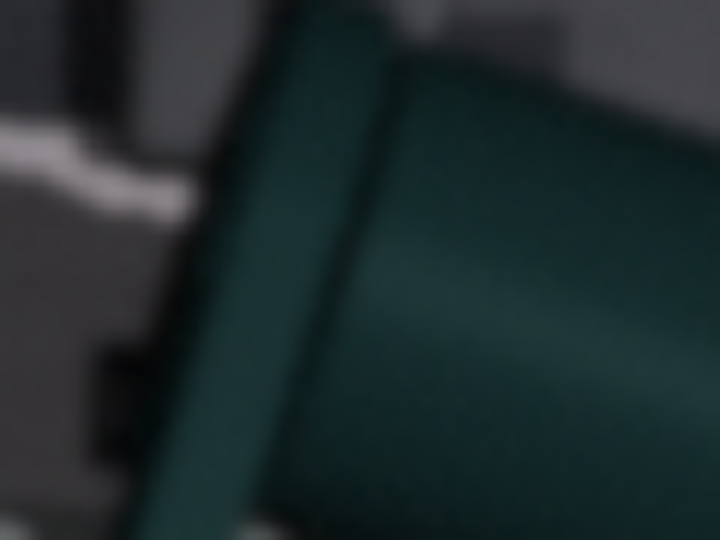

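The arm hides the nut in this view, but the reaction of about 1 N shows the finger is pushing the wing. I finish the stroke.

```bash
python3 -m jog '[[-0.003,-0.0134,0.002,0,0,0],[0.004,-0.0126,0.001,0,0,0],[0.0082,-0.0108,0,0,0,0],[0.0108,-0.0082,0,0,0,0],[0.0126,-0.0052,0,0,0,0],[0.0134,-0.0018,0,0,0,0],[0.0134,0.0018,0,0,0,0]]'; python3 st.py
```

```text
t: 7.35
ee_pos: [560.4, -93.6, 125.5]
orientation: [1.0, -0.027, -0.001, -0.0]
wrist_force: [-3.2, -0.2, 0.5]
gripper_width: 0.0
grasp_force: 1.0
t 7.35 mach [-67.4 -41.3 125.5] rel stud [ 7.6 23.7] toolyaw_m 0.000 tz [-0.001  0.    -1.   ] F [-3.2 -0.4  0.5] w 0.0
```

```bash
python3 -m jog '[[-0.012,0,0,0,0,0],[0,0,-0.03,0,0,0],[0.006,0,-0.03,0,0,0],[0,0.08,0,0,0,0],[0,0.08,0,0,0,0],[0,0.08,0,0,0,0],[0,0.06,0,0,0,0],[-0.1,0.06,0,0,0,0],[0,0,0,0,0,0]]'
python3 - <<'E'
from st import *
st(); s=snapshot('top'); save(s,'t4.png',(335,180,395,225),12)
E
```

```text
t: 8.25
ee_pos: [501.1, -270.0, 156.0]
orientation: [1.0, -0.03, -0.001, 0.0]
wrist_force: [-0.2, 0.7, 0.1]
gripper_width: -0.2
grasp_force: 0.0
t 8.25 mach [-117.1 -220.6  156. ] rel stud [ -42.1 -155.6] toolyaw_m -0.006 tz [-0.003 -0.001 -1.   ] F [-0.3  0.7  0.1] w -0.2
```

View pics/t4.png

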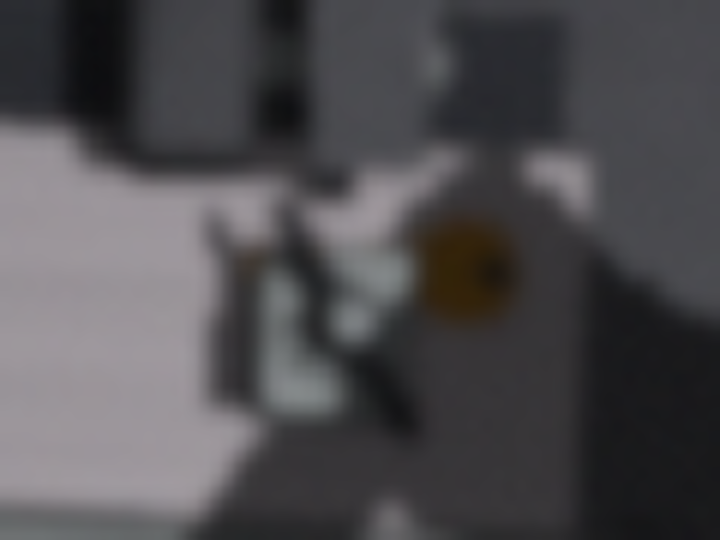

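The nut moved as planned: the wings now lie at about 35°/−145°, leaving about 5.1 rad to go. The bow sits against the vise, so it is home. I go back for stroke 2.

```bash
python3 -m jog '[[0.05,-0.05,0,0,0,0],[0.048,-0.05,0,0,0,0],[0,-0.08,0,0,0,0],[0,-0.062,0,0,0,0],[0,0,0.03,0,0,0],[0,0,0.03,0,0,0],[0,0,0,0,0,0],[0,0,0,0,0,0]]'; python3 st.py
```

```text
t: 9.1
ee_pos: [559.8, -149.5, 124.9]
orientation: [1.0, -0.028, -0.001, -0.0]
wrist_force: [-0.1, -0.8, 0.3]
gripper_width: 0.1
grasp_force: 0.0
t 9.10 mach [-64.9 -97.1 124.9] rel stud [ 10.1 -32.1] toolyaw_m -0.001 tz [-0.002  0.    -1.   ] F [-0.  -0.8  0.3] w 0.1
```

```bash
python3 -m jog '[[-0.01,-0.005,0,0,0,0],[-0.012,-0.005,-0.001,0,0,0],[-0.0134,-0.0018,0,0,0,0],[-0.0126,-0.0052,0,0,0,0],[-0.0108,-0.0082,0,0,0,0],[-0.0082,-0.0108,0,0,0,0],[-0.0052,-0.0126,0,0,0,0],[-0.0018,-0.0134,0,0,0,0]]'; python3 st.py
```

```text
t: 9.9
ee_pos: [524.7, -115.3, 126.4]
orientation: [1.0, -0.027, -0.0, 0.0]
wrist_force: [0.0, -0.6, 0.2]
gripper_width: 0.3
grasp_force: 0.4
t 9.90 mach [-101.9  -64.9  126.4] rel stud [-26.9   0.1] toolyaw_m -0.000 tz [-0. -0. -1.] F [ 0.1 -0.6  0.2] w 0.3
```

```bash
python3 -m jog '[[0.0018,-0.0134,0,0,0,0],[0.0052,-0.0126,0,0,0,0],[0.0082,-0.0108,0,0,0,0],[0.0108,-0.0082,0,0,0,0],[0.0126,-0.0052,0.001,0,0,0],[0.0134,-0.0018,0,0,0,0],[0.0134,0.0018,0,0,0,0],[0,0,0,0,0,0]]'; python3 st.py; python3 -m jog '[[-0.012,0,0,0,0,0],[0,0,-0.03,0,0,0],[0.006,0,-0.03,0,0,0],[0,0.06,0,0,0,0],[0,0.06,0,0,0,0],[0,0,0.03,0,0,0],[0,0,0.03,0,0,0],[0,0,0,0,0,0],[0,0,0,0,0,0]]'; python3 st.py
```

```text
t: 10.7
ee_pos: [560.0, -92.6, 125.6]
orientation: [1.0, -0.027, 0.0, -0.0]
wrist_force: [0.6, 0.2, 0.2]
gripper_width: 0.2
grasp_force: 0.2
t 10.70 mach [-67.8 -40.3 125.6] rel stud [ 7.2 24.7] toolyaw_m -0.000 tz [ 0.  0. -1.] F [0.6 0.3 0.2] w 0.2
t: 11.6
ee_pos: [552.3, -151.1, 124.9]
orientation: [1.0, -0.026, -0.001, -0.0]
wrist_force: [0.4, -0.6, -0.7]
gripper_width: 0.2
grasp_force: 0.0
t 11.60 mach [-72.4 -99.2 124.9] rel stud [  2.6 -34.2] toolyaw_m 0.001 tz [-0.002  0.001 -1.   ] F [ 0.4 -0.6 -0.7] w 0.2
```

```bash
python3 -m jog '[[-0.008,-0.009,0,0,0,0],[-0.01,-0.009,-0.001,0,0,0],[-0.0126,-0.0052,0,0,0,0],[-0.0108,-0.0082,0,0,0,0],[-0.0082,-0.0108,0,0,0,0],[-0.0052,-0.0126,0,0,0,0],[-0.0018,-0.0134,0,0,0,0],[0.0018,-0.0134,0,0,0,0]]'; python3 st.py; python3 -m jog '[[0.0026,-0.0063,0,0,0,0],[0,0,0,0,0,0]]' > /dev/null; python3 st.py
```

```text
t: 12.4
ee_pos: [527.3, -109.5, 126.3]
orientation: [1.0, -0.027, -0.0, -0.0]
wrist_force: [-0.8, -1.8, 0.7]
gripper_width: 0.1
grasp_force: 0.4
t 12.40 mach [-99.5 -58.9 126.3] rel stud [-24.5   6.1] toolyaw_m -0.000 tz [-0.001  0.    -1.   ] F [-0.7 -1.8  0.7] w 0.1
t 12.60 mach [-97.8 -55.6 126.1] rel stud [-22.8   9.4] toolyaw_m 0.001 tz [-0.001  0.001 -1.   ] F [ 0.   0.5 -0.5] w 0.0
```

```bash
for i in 1 2 3; do python3 -m jog '[[0.002,-0.0035,0,0,0,0],[0,0,0,0,0,0]]' > /dev/null; python3 st.py; done
```

```text
t 12.80 mach [-96.8 -54.5 126.1] rel stud [-21.8  10.5] toolyaw_m -0.000 tz [-0.  0. -1.] F [ 0.1 -0.2  0.1] w -0.1
t 13.00 mach [-95.8 -52.8 126.2] rel stud [-20.8  12.2] toolyaw_m -0.000 tz [-0. -0. -1.] F [-0.3 -0.7 -0.9] w 0.3
t 13.20 mach [-94.8 -51.  126.3] rel stud [-19.8  14. ] toolyaw_m -0.000 tz [ 0.  0. -1.] F [ 0.2 -0.3  0.2] w 0.0
```

```bash
for i in 1 2 3 4; do python3 -m jog '[[0.002,-0.0024,0,0,0,0],[0,0,0,0,0,0]]' > /dev/null; python3 st.py; done
```

```text
t 13.40 mach [-93.8 -49.7 126.3] rel stud [-18.8  15.3] toolyaw_m -0.000 tz [ 0.  0. -1.] F [-0.9 -0.1 -0.5] w -0.0
t 13.60 mach [-92.7 -48.5 126.3] rel stud [-17.7  16.5] toolyaw_m 0.000 tz [ 0.  0. -1.] F [-0.8  0.1  0.1] w -0.0
t 13.80 mach [-91.8 -47.3 126.3] rel stud [-16.8  17.7] toolyaw_m 0.000 tz [ 0.  0. -1.] F [-0.8 -0.5  0.8] w -0.2
t 14.00 mach [-90.8 -46.1 126.3] rel stud [-15.8  18.9] toolyaw_m -0.000 tz [ 0.  0. -1.] F [-1.5 -0.9  0.4] w 0.0
```

```bash
for i in 1 2 3 4 5; do python3 -m jog '[[0.002,-0.001,0,0,0,0],[0,0,0,0,0,0]]' > /dev/null; python3 st.py; done
```

```text
t 14.20 mach [-89.8 -45.7 126.3] rel stud [-14.8  19.3] toolyaw_m -0.000 tz [ 0. -0. -1.] F [-0.6 -0.4 -0.7] w -0.3
t 14.40 mach [-89.  -45.4 126.2] rel stud [-14.   19.6] toolyaw_m -0.000 tz [-0.001 -0.    -1.   ] F [-1.2 -1.6 -0.5] w 0.0
t 14.60 mach [-88.6 -45.2 126.2] rel stud [-13.6  19.8] toolyaw_m -0.000 tz [-0.002 -0.001 -1.   ] F [-2.8 -2.7  2.3] w 0.1
t 14.80 mach [-88.4 -45.  126.1] rel stud [-13.4  20. ] toolyaw_m -0.001 tz [-0.004 -0.001 -1.   ] F [-6.7 -3.4  1.8] w -0.2
t 15.00 mach [-88.2 -44.9 126. ] rel stud [-13.2  20.1] toolyaw_m -0.001 tz [-0.006 -0.002 -1.   ] F [-8.9 -4.4  3.4] w 0.1
```

The force rises with no motion, so the nut has reached its stop. I back off, lift, retreat and check.

```bash
python3 -m jog '[[-0.01,-0.002,0,0,0,0],[-0.02,-0.01,0,0,0,0],[0,0,-0.05,0,0,0],[0,0,-0.06,0,0,0],[-0.04,0.08,0,0,0,0],[-0.04,0.08,0,0,0,0],[0,0.08,0,0,0,0],[0,0.08,0,0,0,0],[0,0.06,0,0,0,0],[0,0,0,0,0,0],[0,0,0,0,0,0]]'
python3 - <<'E'
from st import *
st(); s=snapshot('top'); save(s,'t5.png',(300,180,395,240),8)
E
```

```text
t: 16.1
ee_pos: [477.1, -275.5, 181.3]
orientation: [1.0, -0.027, 0.001, -0.001]
wrist_force: [-0.5, 0.7, -0.5]
gripper_width: -0.2
grasp_force: 0.0
t 16.10 mach [-140.8 -227.4  181.3] rel stud [ -65.8 -162.4] toolyaw_m -0.001 tz [ 0.001  0.001 -1.   ] F [-0.6  0.7 -0.5] w -0.2
```

View pics/t5.png

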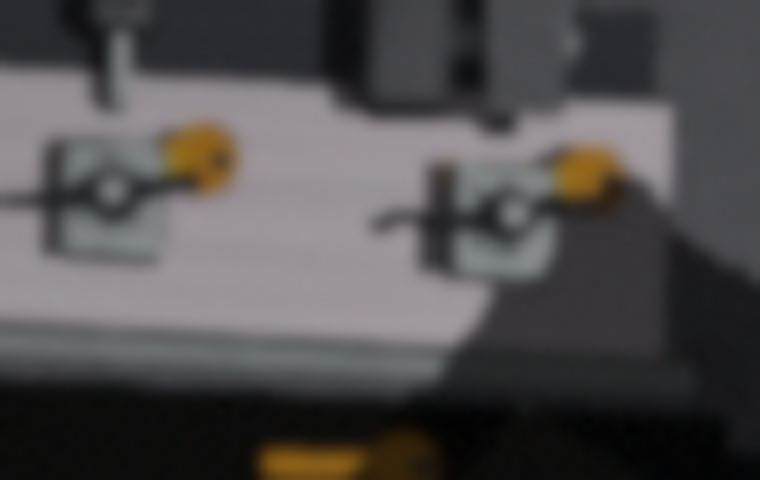

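The right nut's wings now stand like the left (tight) nut's, roughly along the machine's y. The bow at (590,175) in the crop is tight to its vise, like the pattern key. The robot is clear of everything.

```bash
python3 -c "
from rig import *
print(job_done())"
```

```text
the job is handed in; nothing more can be done
None
```

I pushed the blank home against the jaw and spun the right wing nut down to its hard stop in three strokes. Push forces stayed around 10 N, and I handed the job in at about 16 s with the robot clear; no verdict came back.

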